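# Sweep the rock chips into the bench scoop

### The arm

A 7-joint arm with a two-finger parallel gripper is mounted at the origin on a cart in front of the work surface, level with it; the furniture and walls round the work are solid. World frame = base frame: x ahead of the robot, y to its left, z up, the work surface at z = 0. Lengths are in m, angles in rad, forces in N, time in s.
With the tool pointing down it reaches from about 0.425 to 0.975 m from the base axis. Payload 16.7 kg.
Tool frame: the origin (TCP) lies at the very end of the fingers, on their centre line; the grasp point (between the pads) lies 19 mm behind it; z points along the fingers, y is the line along which they close (so a half turn about z gives the same grasp; the last joint's range is limited). The gripper opens to 85 mm and grips with 20 to 120 N. Pads are 22 mm wide; open, the fingers measure 114 mm over their backs; the gripper's body (76 mm by 85 mm) begins 54 mm behind the grasp point. The pads swing forward as they close: fully open they stand 13 mm farther back than shut.
Start: joints at [-1.407, 0.426, 0.074, 1.606, -0.034, 1.111, -0.067], TCP at [0.208, 0.642, 0.231] pointing down, gripper open.
Joint ranges: [-2.85, 2.85], [-0.5, 2.14], [-1.23, 1.37], [0.21, 2.46], [-1.02, 4.16], [0.16, 2.05], [-2.73, 2.73]. Speed limits (rad/s): [1.89, 1.89, 2.39, 2.39, 3.01, 3.01, 3.01].

### API

Orientations are given as a rotation vector (axis times angle).
In Python, from plant import r gives the robot as it stands.
- The arm moves only by the tool jog_arm, called after "Request:" by a JSON object that holds its "api" and its "payload", one argument or row to a line. Schema: {"type":"object","properties":{"rows":{"type":"array","items":{"type":"number"},"minItems":5,"maxItems":100},"force":{"type":"number"},"only":{"type":"string"},"quiet":{"type":"boolean"},"lines":{"type":"string"}},"required":["rows"],"additionalProperties":false}. rows is one flat list of numbers that holds 1 to 20 rows one after another, with no inner brackets; each row has 5 numbers: the opening from 0.0 (shut) to 1.0 (fully open), then dx, dy, dz in normalised numbers (1 is 60 cm), then a turn about the tool's z in shares of 2 pi rad (1.0 is 2 pi rad); each row is the pose to reach, as a shift and turn from the pose commanded when the call began, along the tool's axes at that moment; what a row does not reach only later rows make up. A row lasts 1/8 s, in which the tool goes at most 0.0625 m and 0.188 rad, less where a joint would pass 70% of its speed; a pose out of reach is approached as far as the arm can. The fingers move at their own pace and stop on an object; force is the grip in N (left out, the last holds). Time passes only in rows, so rows that do not move let the fingers close. The tool returns the time, the measured TCP pose, the force, the opening and the grip force at its end. only (a regular expression) keeps the lines of the reply that match it, lines (a string "A,B") keeps lines A to B, and quiet returns only ok. No shift or turn number may pass 1 either way. Input that does not fit is refused with a message, and nothing moves.
- r.get_state(): the state, without advancing time (a new reading comes with each control period).
- r.grab_frame(name): name is "side" or "top"; returns a dict with "color" (384x512x3 uint8, red, green, blue), "intrinsics" (3x3 intrinsics, pixels), "camera_from_world" (4x4, takes a point from world to camera coordinates). Camera axes: x right, y up, looking along -z (the intrinsics and any distortion apply to the point x, -y, -z); pixel columns grow to the right and rows downward; lengths in m; the calibration is good to about 2 mm. A picture is of the moment at which its call begins. There is no depth.
- r.job_done(): hands the job in; it is judged then, once.
The state is a dict: "time_s": time; "joint_pos": joint angles; "qvel": joint speeds; "tau": joint torques, N m; "tool_pos": TCP position; "tool_rot": TCP orientation; "contact_force": force on the tool from outside, world axes, zero at the start; "torque": the same for the moment, N m; "grip_width": opening from 0.0 (shut) to 1.0 (fully open); "finger_force": force on a finger pad.
Only numpy, scipy, OpenCV 4.12 (cv2) and the standard library are available. Lean on these libraries where they do the work, as an engineer would, in place of code of your own. Each camera call takes 0.05 s, during which the arm holds its last target. There are 200 camera calls.

### The job

Clear the three loose rock chips that lie on the bench in front of the blue scoop through its open mouth, sweeping with the fingertips, until every chip lies inside on the blue floor, wholly past the bare-metal strip at the mouth. Push them gently along the surface, without flinging, pinching or lifting them, and do not shift or tip the vial, the glass jar or the glue bottle standing nearby.

Things in the scene. Friction and masses are not known exactly. Their poses are not given: they have to be found in the camera images.
- pan: blue sheet-metal scoop fixed to the bench, 110 mm deep (x) by 170 mm wide (y). Origin at bench height under the middle of its floor. Walls 2 mm thick, 32 mm high at the back (+x) and both sides (+-y), inside 166 mm wide; open mouth at -x. Its +x, the way to sweep, points away from the robot within 30 degrees of world x. Ears 6 mm high stick out 18 mm from the sides
- pan_lip (a point): middle of the inner edge of the bare-metal lip strip, at bench height, 55 mm before the pan's origin (pan x = -55 mm). The strip, 20 mm wide, lies across the mouth from pan x = -75 mm to here; from here the blue floor runs to the back wall's inner face at pan x = +53 mm. Strip and floor are paper-thin (0.5 mm): things slide over them as over the bench
- chip_a: rock chip, irregular, dark grey-brown, 17x21 mm, 14 mm high; origin at the centre of its underside as it first lies, flat on the bench at an arbitrary yaw; 12 g or so, slides easily. At the start it lies 90 to 165 mm before the pan's origin (pan -x side), within 65 mm of the pan's centre line
- chip_b: rock chip, irregular, dark brown, 18x22 mm, 12 mm high; origin at the centre of its underside as it first lies, flat on the bench at an arbitrary yaw; 12 g or so, slides easily. At the start it lies 90 to 165 mm before the pan's origin (pan -x side), within 65 mm of the pan's centre line
- chip_c: rock chip, irregular, dark grey-brown, 20x22 mm, 12 mm high; origin at the centre of its underside as it first lies, flat on the bench at an arbitrary yaw; 12 g or so, slides easily. At the start it lies 90 to 165 mm before the pan's origin (pan -x side), within 65 mm of the pan's centre line
- vial: clear vial with black cap, 23 mm across, 58 mm high, standing to the left (+y) of the area with the chips; origin at the centre of its base; leave alone
- glass_jar: open glass jar, 46 mm across, 53 mm high, standing to the right (-y) of the area with the chips and nearer the robot; origin at the centre of its base; leave alone
- glue: white glue bottle, 37 mm across, 88 mm high, standing farther to the left; origin at the centre of its base; leave alone
- specimen_box: wooden specimen box, fixed, to the right (-y) of the scoop: 100 mm (x) by 150 mm (y), 46 mm high, its open lid standing up along the back to 150 mm; origin under its centre; only an obstacle

How it is judged:
At the end, for the whole second after the job is handed in: All three chips lie at rest (slower than 0.02 m/s) inside the scoop between its walls, each chip's origin at least 7 mm past the bare-metal strip (pan x above -48 mm) and lower than 28 mm above the bench (x of chip_a in the frame of pan between -0.048 and 0.055 m and y of chip_a in the frame of pan between -0.085 and 0.085 m and height (world z) of each of chip_a, chip_b, chip_c below 0.028 m and linear speed of each of chip_a, chip_b, chip_c below 0.02 m/s and x of chip_b in the frame of pan between -0.048 and 0.055 m and y of chip_b in the frame of pan between -0.085 and 0.085 m and x of chip_c in the frame of pan between -0.048 and 0.055 m and y of chip_c in the frame of pan between -0.085 and 0.085 m); the robot touches nothing.
It fails at once if a chip is lifted off the surface (height (world z) of any of chip_a, chip_b, chip_c above 0.028 m).
It fails at once if a chip is pinched or squeezed by the fingers (over 18 N) (contact force between the fingers and chip_a above 18 N or contact force between the fingers and chip_b above 18 N or contact force between the fingers and chip_c above 18 N).
It fails at once if a chip is flung (faster than 0.8 m/s) (linear speed of any of chip_a, chip_b, chip_c above 0.8 m/s).
It fails at once if the vial, the glass jar or the glue bottle is shifted (over 15 mm) or tipped (distance of any of vial, glass_jar, glue from where it was at the start of the episode above 0.015 m or angle between any of vial, glass_jar, glue's own z axis and vertical above 0.3 rad).
It also fails if it takes over 58 s, if anything falls off the work surface, if the arm or the gripper's body presses on something with over 40 N, if the wrist force passes 120 N, or if a joint passes its speed limit or range.

## Working session

There is one attempt and no reset: what is moved stays moved. The work goes in short steps, Python scripts to look and compute and a tool call to move; the robot and the scene stay as the last step left them, time stands still between calls to the robot, and variables do not carry over. Pictures are saved under pics/ and viewed, at most 10 in all, crops included, and the job is handed in when it is done.

```bash
ls; mkdir -p pics
```

Run:
```python
from plant import r
import cv2,numpy as np
s=r.get_state();print(s)
for n in("top","side"):
    f=r.grab_frame(n);cv2.imwrite(f"pics/{n}0.png",f["color"][:,:,::-1]);print(n,f["intrinsics"],f["camera_from_world"])
    np.savez(f"{n}0.npz",**{k:f[k] for k in("color","intrinsics","camera_from_world")})
    print(f.keys())
```

```text
pics
plant.py
{'time_s': 0.0, 'joint_pos': array([-1.40746789,  0.42673293,  0.07387383,  1.60663859, -0.03407491,
        1.11080566, -0.06709639]), 'qvel': array([ 0.00141772,  0.00026436,  0.00124332,  0.00023034,  0.0003238 ,
       -0.00068953, -0.00073614]), 'tau': array([-4.67711507e-04, -9.49859548e+01,  3.76048341e+00, -4.63487577e+01,
        1.91959797e-02,  1.03472630e-02, -2.24501190e-05]), 'tool_pos': array([0.20765139, 0.64181823, 0.23059674]), 'tool_rot': array([-4.89436582e-01, -3.10315467e+00,  2.07763298e-03]), 'contact_force': array([-1.13229546, -0.06350496,  0.06312607]), 'torque': array([0.01791296, 0.008233  , 0.03390854]), 'finger_force': 0.0, 'grip_width': 1.0036706597759504}
top [[469.30622517   0.         257.5056945 ]
 [  0.         469.30622517 195.29858208]
 [  0.           0.           1.        ]] [[ 0.00467669 -0.99991233 -0.01238806  0.19952575]
 [ 0.9940973   0.00330599  0.10844185 -0.52014984]
 [-0.10839139 -0.01282209  0.9940256  -1.00860297]
 [ 0.          0.          0.          1.        ]]
dict_keys(['color', 'intrinsics', 'camera_from_world'])
side [[406.46016578   0.         263.05864104]
 [  0.         406.46016578 192.82640459]
 [  0.           0.           1.        ]] [[ 0.9596615  -0.28107429 -0.00685877 -0.46255278]
 [ 0.19549504  0.64954177  0.73476335 -0.26429306]
 [-0.20206803 -0.70646496  0.67828886 -0.63710512]
 [ 0.          0.          0.          1.        ]]
dict_keys(['color', 'intrinsics', 'camera_from_world'])
```

View pics/top0.png

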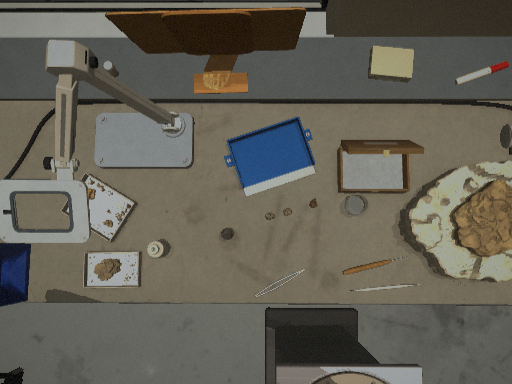

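View pics/side0.png

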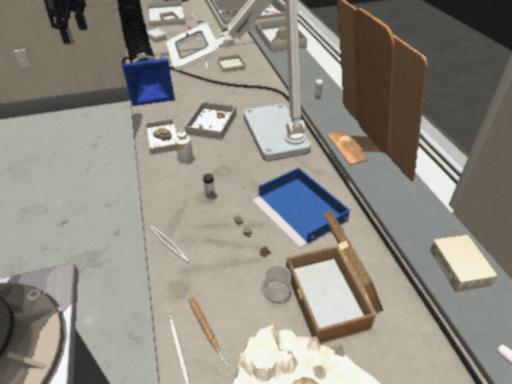

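The top view shows the scoop at about (270,155) with its lip running from (246,194) to (315,172). The chips are at about (270,216), (288,211) and (313,203), the vial at (227,234) and the jar at (355,205). Next I'll measure these.

Create h.py:
```python
import numpy as np,cv2
from plant import r
def ray(f,uv,z):
    K,T=f["intrinsics"],f["camera_from_world"]
    d=np.linalg.inv(K)@[uv[0],uv[1],1]; d=d*[1,-1,-1]
    R,t=T[:3,:3],T[:3,3]; c=-R.T@t; w=R.T@d
    return c+w*(z-c[2])/w[2]
def blobs(f,mask,z,amin=15,roi=None):
    n,l,s,c=cv2.connectedComponentsWithStats(mask.astype(np.uint8))
    return [(c[i].round(1),s[i,4],ray(f,c[i],z)[:2].round(4)) for i in range(1,n) if s[i,4]>=amin and (roi is None or (roi[0]<c[i][0]<roi[2] and roi[1]<c[i][1]<roi[3]))]
def darkmask(f):
    g=cv2.cvtColor(f["color"],cv2.COLOR_RGB2GRAY).astype(int); return (cv2.medianBlur(g.astype(np.uint8),31).astype(int)-g)>22
```

Run:
```python
from h import *
f=dict(np.load("top0.npz")); hsv=cv2.cvtColor(f["color"],cv2.COLOR_RGB2HSV)
for b in blobs(f,darkmask(f),.006,12,(200,180,400,260)):print("chip",b)
im=f["color"].astype(int)
m=(im[...,2]>im[...,0]+40)
m[:, :215]=0;m[:,325:]=0
white=(im.min(2)>170); white[:, :235]=0; white[:,322:]=0; white[:160]=0; white[205:]=0
for n,mm in(("blue",m),("white",white)):
    c=max(cv2.findContours(mm.astype(np.uint8),0,2)[0],key=cv2.contourArea)
    b=cv2.minAreaRect(c);print(n,b,[ray(f,p,0)[:2].round(4) for p in cv2.boxPoints(b)])
x=cv2.resize(f["color"][100:260,200:400],None,fx=4,fy=3.75,interpolation=cv2.INTER_CUBIC);x=cv2.resize(f["color"][110:260,200:400],None,fx=4,fy=4,interpolation=cv2.INTER_CUBIC)
cv2.imwrite("pics/top0c.png",x[:,:,::-1])
g=dict(np.load("side0.npz"))
for b in blobs(g,darkmask(g),.006,12,(190,160,310,300)):print("side",b)
from scipy.spatial.transform import Rotation as R
print(R.from_rotvec(r.get_state()["tool_rot"]).as_matrix().round(3))
```

```text
chip (array([242.7, 181.8]), np.int32(67), array([0.5527, 0.2358]))
chip (array([363.2, 202.7]), np.int32(70), array([ 0.5059, -0.0362]))
chip (array([346.5, 198.6]), np.int32(13), array([0.5151, 0.0012]))
chip (array([312.9, 203.2]), np.int32(57), array([0.5044, 0.0769]))
chip (array([286.8, 211.3]), np.int32(35), array([0.4858, 0.1358]))
chip (array([269.4, 216.1]), np.int32(42), array([0.475, 0.175]))
chip (array([227. , 233.4]), np.int32(131), array([0.4357, 0.2699]))
blue ((269.4000244140625, 152.20001220703125), (49.963985443115234, 89.17621612548828), 71.56505584716797) [array([0.6445, 0.2909]), array([0.7114, 0.0956]), array([0.6002, 0.0602]), array([0.5345, 0.2533])]
white ((261.0, 186.0), (0.0, 0.0), 0.0) [array([0.5439, 0.1941]), array([0.5439, 0.1941]), array([0.5439, 0.1941]), array([0.5439, 0.1941])]
side (array([305.4, 191.4]), np.int32(1122), array([0.643 , 0.2115]))
side (array([209. , 187.5]), np.int32(321), array([0.4379, 0.2868]))
side (array([238.2, 220.4]), np.int32(76), array([0.4773, 0.1679]))
side (array([246.9, 232. ]), np.int32(72), array([0.4865, 0.1315]))
side (array([264.3, 251.5]), np.int32(108), array([0.5058, 0.0729]))
side (array([267.9, 272. ]), np.int32(13), array([0.4987, 0.0247]))
side (array([265.6, 283.9]), np.int32(15), array([0.4871, 0.001 ]))
side (array([278.1, 298.7]), np.int32(101), array([ 0.4993, -0.0346]))
[[-0.951  0.308 -0.   ]
 [ 0.308  0.951 -0.001]
 [-0.    -0.001 -1.   ]]
```

View pics/top0c.png

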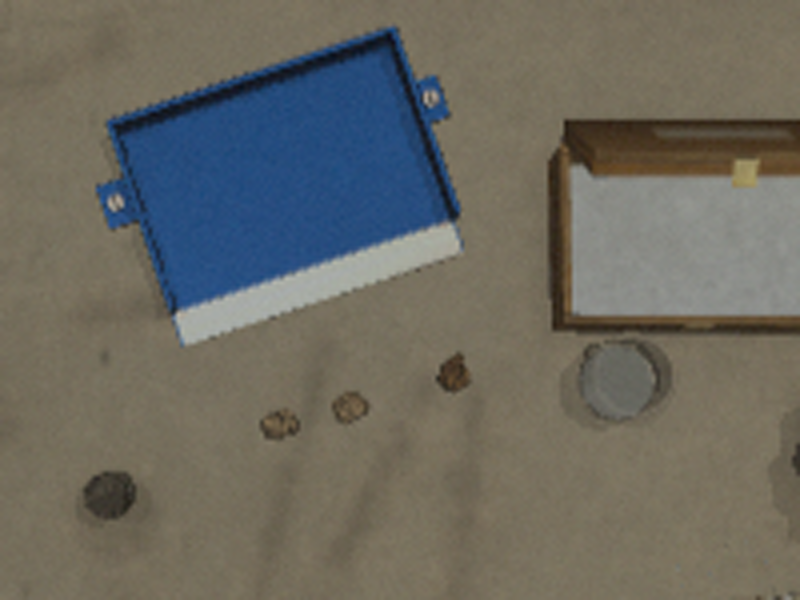

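The crop gives lip corners, in full-image pixels, of outer (246.2,196.5) and (315.5,172.5), inner (244,188.2) and (313.7,165.5). The three chips lie clearly apart in front of the lip.

Add to h.py:
```python
from scipy.spatial.transform import Rotation as Rot
f0=dict(np.load("top0.npz"))
P=[ray(f0,p,0)[:2] for p in((246.2,196.5),(315.5,172.5),(244,188.2),(313.7,165.5))]
d=(P[0]-P[1])+(P[2]-P[3]); py=d/np.linalg.norm(d); px=np.array([py[1],-py[0]])
O=(P[2]+P[3])/2+.055*px*1
def topan(p): q=np.array(p[:2])-O; return np.array([q@px,q@py]).round(4)
def toworld(x,y): return O+x*px+y*py
def tooldelta(x,y,z):
    s=r.get_state(); return (Rot.from_rotvec(s["tool_rot"]).inv().apply(np.r_[toworld(x,y),z]-s["tool_pos"])).round(4)
```

Run:
```python
from h import *
print([p.round(4) for p in P],np.linalg.norm(P[2]-P[3]),O,px)
print("outer",topan(P[0]),topan(P[1]))
g=dict(np.load("side0.npz"))
for a,b in (((312.9,203.2),(264.3,251.5)),((286.8,211.3),(246.9,232)),((269.4,216.1),(238.2,220.4))):
    print(topan(ray(f0,a,.006)),topan(ray(g,b,.006)))
ty=Rot.from_rotvec(r.get_state()["tool_rot"]).as_matrix()[:,1]
print("turn",-(np.arctan2(py[1],py[0])-np.arctan2(ty[1],ty[0])))
print(tooldelta(-.18,.02,.2),tooldelta(-.18,.02,.06),toworld(-.18,.02))
```

```text
[array([0.5197, 0.2277]), array([0.5754, 0.0698]), array([0.5387, 0.2329]), array([0.5916, 0.0737])] 0.16765890317540313 [0.61719566 0.17110325] [0.94614973 0.32372936]
outer [-0.0739  0.0851] [-0.0724 -0.0823]
[-0.1372 -0.0526] [-0.1371 -0.0568]
[-0.1357  0.0091] [-0.1366  0.0048]
[-0.1334  0.0497] [-0.1335  0.0423]
turn -0.64254117866598
[-0.3785 -0.4137  0.0312] [-0.3785 -0.4135  0.1712] [0.44041412 0.13175496]
```

Careful with the scale: shifts go in shares of 60 cm and turns go in shares of 2 pi rad. That gives: -0.393 m / 0.6 = -0.655, -0.363 m / 0.6 = -0.605, -0.6425 rad / 6.2832 = -0.1023.

Request:
{"api": "jog_arm", "payload": {
  "rows": [0, -0.3, -0.3333, 0, -0.0477, 0, -0.3, -0.3333, 0, -0.0477, 0, -0.3, -0.3333, 0, -0.0477, 0, -0.605, -0.655, 0.05, -0.1023, 0, -0.605, -0.655, 0.05, -0.1023, 0, -0.605, -0.655, 0.05, -0.1023, 0, -0.605, -0.655, 0.05, -0.1023, 0, -0.605, -0.655, 0.05, -0.1023, 0, -0.605, -0.655, 0.05, -0.1023, 0, -0.605, -0.655, 0.1667, -0.1023, 0, -0.605, -0.655, 0.2167, -0.1023, 0, -0.605, -0.655, 0.2167, -0.1023, 0, -0.605, -0.655, 0.2167, -0.1023, 0, -0.605, -0.655, 0.2167, -0.1023]
}}

```text
time_s: 1.85
tool_pos: [0.433, 0.1572, 0.1028]
tool_rot: [-0.515, 3.097, 0.002]
contact_force: [0.4, 0.9, 0.0]
grip_width: -0.002
finger_force: 0.0
```

Run:
```python
from h import *
s=r.get_state();print(topan(s["tool_pos"]),s["tool_pos"],s["joint_pos"].round(2))
print(tooldelta(-.178,.046,.004),tooldelta(-.03,.046,.004))
for n in("top","side"):
    f=r.grab_frame(n);c=f["color"][110:260,200:400] if n=="top" else f["color"][150:300,160:360]
    cv2.imwrite(f"pics/{n}1.png",cv2.resize(c,None,fx=2,fy=2)[:,:,::-1])
a,b=cv2.imread("pics/top1.png"),cv2.imread("pics/side1.png");cv2.imwrite("pics/ab1.png",np.hstack([a,b]))
```

```text
[-0.1788  0.0465] [0.43297616 0.15716853 0.10284028] [-0.71  0.26  0.25  2.2  -0.1   0.69  1.51]
[-0.0006 -0.0005  0.0988] [-0.1486 -0.0005  0.0992]
```

View pics/ab1.png

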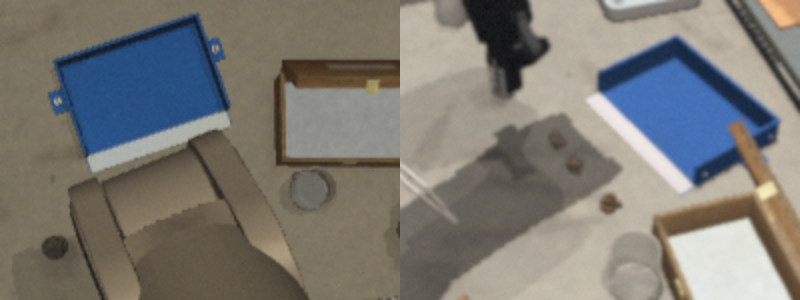

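The hand is shut and hovering behind the left chip, with all three chips untouched. First stroke now.

To row units: -0.146 m / 0.6 = -0.2433, -0.138 m / 0.6 = -0.23.

Request:
{"api": "jog_arm", "payload": {
  "rows": [0, 0, 0, 0.0833, 0, 0, 0, 0, 0.15, 0, 0, 0, 0, 0.1633, 0, 0, 0, 0, 0.1633, 0, 0, -0.025, 0, 0.1633, 0, 0, -0.05, 0, 0.1633, 0, 0, -0.07, 0, 0.1633, 0, 0, -0.09, 0, 0.1633, 0, 0, -0.11, 0, 0.1633, 0, 0, -0.13, 0, 0.1633, 0, 0, -0.15, 0, 0.1633, 0, 0, -0.17, 0, 0.1633, 0, 0, -0.19, 0, 0.1633, 0, 0, -0.21, 0, 0.1633, 0, 0, -0.23, 0, 0.1633, 0, 0, -0.2433, 0, 0.1633, 0, 0, -0.2433, 0, 0.1633, 0, 0, -0.2167, 0, 0.1633, 0, 0, -0.2167, 0, 0.0833, 0, 0, -0.2167, 0, 0.0333, 0]
}}

```text
time_s: 4.45
tool_pos: [0.554, 0.1982, 0.0827]
tool_rot: [0.515, -3.099, -0.0]
contact_force: [-0.8, 1.2, 1.3]
grip_width: 0.001
finger_force: 0.0
```

Create look.py:
```python
import sys
from h import *
s=r.get_state();print(topan(s["tool_pos"]),s["tool_pos"][2])
n,y=sys.argv[1],float(sys.argv[2])
print(tooldelta(-.178,y,.1),tooldelta(-.178,y,.004),tooldelta(-.03,y,.004))
f=r.grab_frame("top");g=r.grab_frame("side")
a,b=[cv2.resize(c,None,fx=2,fy=2)[:,:,::-1] for c in(f["color"][110:260,200:400],g["color"][150:300,160:360])]
cv2.imwrite(f"pics/ab{n}.png",np.hstack([a,b]))
```

```bash
python3 look.py 2 .005
```

```text
[-0.051  0.046] 0.08271869712706503
[ 0.127  -0.0411 -0.0173] [ 0.127  -0.0411  0.0787] [-0.021  -0.041   0.0787]
```

View pics/ab2.png

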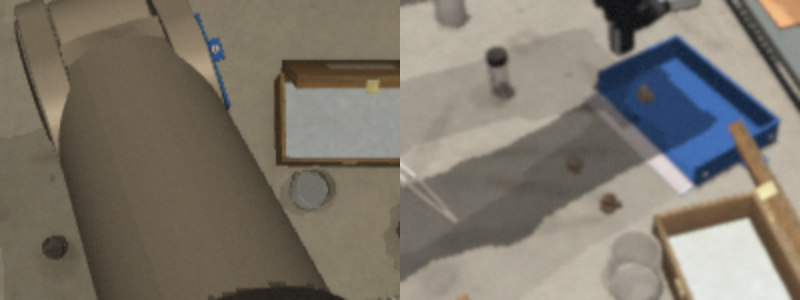

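The side view shows the left chip inside on the blue floor at crop (645,95). The others are undisturbed, so the middle chip is next.

To row units: 0.127 m / 0.6 = 0.2117, 0.096 m / 0.6 = 0.16.

Request:
{"api": "jog_arm", "payload": {
  "rows": [0, 0.0833, -0.0333, -0.0167, 0, 0, 0.1667, -0.0683, 0, 0, 0, 0.2117, -0.0683, 0, 0, 0, 0.2117, -0.0683, 0.0667, 0, 0, 0.2117, -0.0683, 0.13, 0, 0, 0.2117, -0.0683, 0.13, 0, 0, 0.1833, -0.0683, 0.13, 0, 0, 0.16, -0.0683, 0.13, 0, 0, 0.14, -0.0683, 0.13, 0, 0, 0.12, -0.0683, 0.13, 0, 0, 0.1, -0.0683, 0.13, 0, 0, 0.08, -0.0683, 0.13, 0, 0, 0.06, -0.0683, 0.13, 0, 0, 0.04, -0.0683, 0.13, 0, 0, 0.02, -0.0683, 0.13, 0, 0, 0, -0.0683, 0.13, 0, 0, -0.0167, -0.0683, 0.13, 0, 0, -0.0333, -0.0683, 0.13, 0, 0, -0.0333, -0.0683, 0.13, 0, 0, 0, -0.0683, 0.1167, 0]
}}

```text
time_s: 7.05
tool_pos: [0.5685, 0.1599, 0.0108]
tool_rot: [0.516, -3.099, 0.0]
contact_force: [-1.0, 0.7, -0.4]
grip_width: 0.001
finger_force: 0.0
```

Request:
{"api": "jog_arm", "payload": {
  "rows": [0, 0, 0, -0.0833, 0, 0, 0, 0, -0.1167, 0, 0, 0, 0, -0.1167, 0]
}}

```text
time_s: 7.42
tool_pos: [0.569, 0.1601, 0.0829]
tool_rot: [-0.515, 3.097, 0.001]
contact_force: [0.0, -0.1, -0.8]
grip_width: -0.001
finger_force: 0.0
```

```bash
python3 look.py 3 -.054
```

```text
[-0.0492  0.0052] 0.08285356615607059
[ 0.1288 -0.0592 -0.0175] [ 0.129  -0.0592  0.0785] [-0.019  -0.0592  0.0789]
```

View pics/ab3.png

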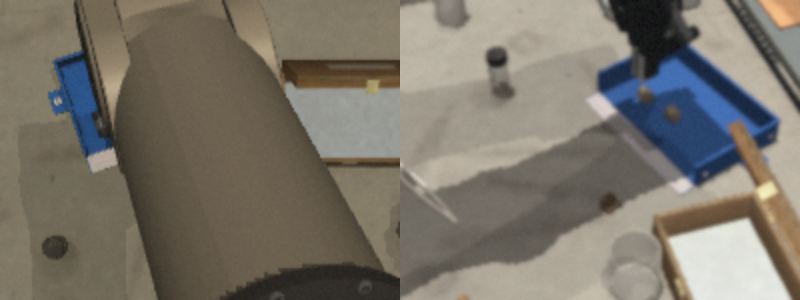

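The second chip is inside at side crop (673,113). The right chip is at (608,203), and I'll end that stroke slightly inward to keep clear of the specimen box lid.

To row units: 0.129 m / 0.6 = 0.215, -0.06 m / 0.6 = -0.1.

Request:
{"api": "jog_arm", "payload": {
  "rows": [0, 0.0833, -0.0333, -0.0167, 0, 0, 0.1667, -0.0833, 0, 0, 0, 0.215, -0.1, 0, 0, 0, 0.215, -0.1, 0.0667, 0, 0, 0.215, -0.1, 0.13, 0, 0, 0.215, -0.1, 0.13, 0, 0, 0.1867, -0.1, 0.13, 0, 0, 0.1633, -0.1, 0.13, 0, 0, 0.1433, -0.1, 0.13, 0, 0, 0.1233, -0.0983, 0.13, 0, 0, 0.1033, -0.0967, 0.13, 0, 0, 0.0833, -0.095, 0.13, 0, 0, 0.0633, -0.0933, 0.13, 0, 0, 0.0433, -0.0917, 0.13, 0, 0, 0.0233, -0.09, 0.13, 0, 0, 0.0033, -0.0883, 0.13, 0, 0, -0.0167, -0.0867, 0.13, 0, 0, -0.0233, -0.0867, 0.13, 0, 0, -0.0233, -0.0867, 0.13, 0, 0, 0.0083, -0.0867, 0.1167, 0]
}}

```text
time_s: 10.02
tool_pos: [0.5804, 0.109, 0.0109]
tool_rot: [0.516, -3.099, 0.0]
contact_force: [-0.5, -1.0, -0.5]
grip_width: 0.003
finger_force: 0.0
```

Request:
{"api": "jog_arm", "payload": {
  "rows": [0, 0, 0, -0.1, 0, 0, 0, 0, -0.1667, 0, 0, 0.0833, 0.0833, -0.2, 0, 0, 0.1667, 0.1667, -0.2333, 0, 0, 0.25, 0.25, -0.2333, 0, 0, 0.25, 0.3333, -0.2333, 0, 0, 0.25, 0.4167, -0.2333, 0, 0, 0.25, 0.5, -0.2333, 0, 0, 0.25, 0.5, -0.2333, 0, 0, 0.25, 0.5, -0.2333, 0]
}}

```text
time_s: 11.28
tool_pos: [0.3413, 0.3436, 0.1511]
tool_rot: [0.515, -3.099, 0.001]
contact_force: [0.1, -0.4, 0.3]
grip_width: -0.001
finger_force: 0.0
```

```bash
python3 look.py 4 0
```

Run:
```python
from h import *
f=r.grab_frame("top");im=f["color"].astype(int)
c=cv2.fillConvexPoly(np.zeros((384,512),np.uint8),np.int32([[246,188],[312,167],[298,125],[232,145]]),1)
for b in blobs(f,(c>0)&(im[...,0]>im[...,2]-10)&(im.sum(2)<400),.006,8):print(b,topan(b[2]))
```

```text
[-0.2052  0.2525] 0.1511169198339611
[-0.0272 -0.2524  0.0513] [-0.0272 -0.2524  0.1473] [-0.1752 -0.2524  0.1472]
(array([293.4, 154.4]), np.int32(46), array([0.6161, 0.1205])) [-0.0174 -0.0475]
(array([269.7, 158.9]), np.int32(46), array([0.6055, 0.1746])) [-0.0099  0.0071]
(array([252.9, 167.1]), np.int32(44), array([0.5865, 0.2128])) [-0.0155  0.0494]
```

View pics/ab4.png

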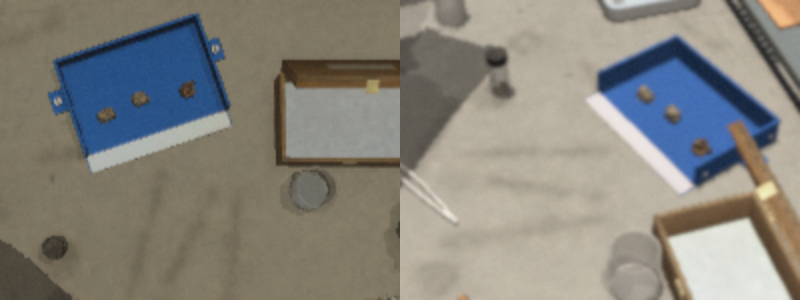

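All three chips lie on the blue floor, at crop (106,115), (140,98) and (188,90), or pan x of about -10 to -17 mm. The vial and jar are undisturbed and the arm is clear.

```bash
python3 -c "
from plant import r
print(r.job_done())"
```

```text
the job is handed in; nothing more can be done
None
```

I swept all three chips onto the scoop's blue floor, at least 30 mm past the bare-metal strip by the last picture, and handed the job in at about 11 s; the vial and jar look unmoved, the glue bottle was not checked afterwards, and no verdict was returned.

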